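# Clamp a wood-engraving block on the sloping table easel

## Robot

A 6-joint arm with a two-finger parallel gripper is mounted at the origin on the work surface. World frame = base frame: x ahead of the robot, y to its left, z up, the work surface at z = 0. Lengths are in m, angles in degrees, forces in N, time in s.
With the tool pointing down it reaches from about 0.4 to 0.825 m from the base axis. Payload 7 kg.
Tool frame: the origin (TCP) lies at the very end of the fingers, on their centre line; the grasp point (between the pads) lies 19 mm behind it (ctrl.grip_depth is the distance from the TCP to the grasp point, in m); z points along the fingers, y is the line along which they close (so a half turn about z gives the same grasp; the last joint's range is limited). The gripper opens to 88 mm and grips with 3 to 60 N. Pads are 19 mm wide; open, the fingers measure 130 mm over their backs; the gripper's body (78 mm by 193 mm) begins 47 mm behind the grasp point.
Start: joints at [93.398, 20.546, 0.682, 0, -70.136, -16.507], TCP at [0.153, 0.657, 0.199] pointing down, gripper open.
Joint ranges: [-176.03, 176.03], [-82.01, 121.73], [-58.28, 71.71], [-173.87, 95.51], [-174.79, -0.11], [-173.66, 173.66]. Speed limits (degrees/s): [136.94, 136.94, 172.46, 180, 180, 180].

## Interface

Orientations are given as [roll, pitch, yaw] about the fixed x, y, z axes, in that order (R = Rz(yaw) Ry(pitch) Rx(roll)).
In Python, from plant import get_obs, eyes, ctrl, spotter gives the robot as it stands.
- The arm moves only by the shell command python3 -m crank 'ROWS'. ROWS is JSON, one flat list of numbers, 7 for each row, row after row: the turn, a rotation vector about the tool's x, y, z in rad, then the shift along the tool's x, y, z in mm, then the opening, from 0 (shut) to 1 (fully open). A call has 1 to 5 rows; each row shifts and turns the commanded pose from where the row before left it, along the tool's axes as they then stand; what a row does not reach is not made up. A row lasts 1/8 s, in which the tool goes at most 62.5 mm and 10.7 degrees, less where a joint would pass 70% of its speed; a pose out of reach is approached as far as the arm can. A call is refused whole if a number of a shift passes 62.5 or a number of a turn 0.188, either way. A call with a gripper value outside its range is refused whole. The fingers move at their own pace and stop on an object; the grip force is fixed at half the most. Time passes only in rows, so rows that do not move let the fingers close. It gives the time, the measured TCP pose, the force, the opening and the grip force at its end, in the units of the state.
- get_obs(): the state, without advancing time (a new reading comes with each control period).
- eyes.snapshot(name): name is "scene" or "top" or "wrist"; returns the picture (420x560x3 uint8, blue, green, red); there is no depth.
- eyes.camera_model(name): a dict with "fx", "fy", "cx", "cy" (pixels), "extrinsics" (4x4, takes a point from camera to world coordinates). Camera axes: x right, y down, z forward; pixel columns grow to the right and rows downward; lengths in m; the calibration is good to about 2 mm. A picture is of the moment at which its call begins: read the wrist's pose just before it. camera_model takes no time and is no camera call; for the wrist camera it gives the pose at the moment of the call.
- ctrl.close_job(): hands the job in; it is judged then, once.
Trained networks look in the newest picture that a camera, given by its name, has taken for a name from the list of things; names that differ only in an ending like _2 or _b are one class to them, and where a whole thing is asked for, a point or a joint stands for the part that bears it (a point fixed in the world has none). Each returns a list of dicts, best first, with "p" (0 to 1); they miss things now and then, are a little off and sometimes report something else, mostly with a low value. They report only what shows in the picture. A call takes as long as a camera call. They do not tell look-alikes from the thing itself.
- spotter.outline_of(camera, target): "region" (420x560 bool, what is visible of it) and "rect" ([left, top, width, height] in pixels, round what is visible of it).
- spotter.place_of(camera, target): "location" ([column, row] in pixels: a listed point, or the origin of a listed thing).
The state is a dict: "clock": time; "joint_pos": joint angles; "qvel": joint speeds; "tau": joint torques, N m; "tool_pos": TCP position; "orientation": TCP orientation; "force": force on the tool from outside, world axes, zero at the start; "moment": the same for the moment, N m; "opening": finger opening in m; "gripper_force": force on a finger pad.
Only numpy, scipy, OpenCV 4.12 (cv2) and the standard library are available. Lean on these libraries where they do the work, as an engineer would, in place of code of your own. Each camera call takes 0.05 s, during which the arm holds its last target. There are 200 camera calls.

## Task

Lay the smaller of the two wood blocks face up on the sloping easel, long side up the slope, its lower end on the ledge and in line with the middle of the top clamp. Then squeeze the clamp's two upright wings together and, keeping them squeezed, slide the clamp down until its sprung jaw pad presses on the block and is pushed in about half of its travel, never all the way; let go so that the lock holds it there. Do not drop the block, do not force the clamp along while it is locked, and leave the other things on the table where they are.

Things in the scene. Friction and masses are not known exactly. Their poses are not given: they have to be found in the camera images.
- block: The smaller wood block, the one to clamp: maple, 96 mm long (its x axis) x 62 mm wide (y) x 24 mm thick (z), about 0.11 kg (may vary by a third), a paper drawing on its upper face. Origin: centre of its underside. It starts flat on the table, drawing up, on the left or the right of the easel.
- big_block: The larger wood block, not wanted: 125 x 88 x 24 mm, same material and drawing. Origin: centre of its underside.
- easel: The wooden table easel, fixed to the table: two runners and a prop carry the sloping board; about 220 mm wide, 285 mm deep, standing side-on to the robot, its ledge toward the right. Origin: on the table, below the ledge's supporting face. Its x axis points level from its front (the ledge) to its back, z up.
- board: The easel's plywood board, sloping up 35 degrees. Origin: 40 mm above the easel's, on the board's surface at the middle of the ledge's supporting face. x up the slope, y across to the left, z square to the board. Board: 220 mm wide, x -25 to 290 mm. Ledge: x -16 to 0, 14 mm high, 200 mm wide. A seated block's origin is at x = 48 mm, y = 0, z = 0 here.
- wings (a point): Midway between the clamp's two upright wings, level with their tops, 52 mm above the board; axes as the board's. Wings: 28 mm long (x), 5 mm thick (y), free from 24 to 52 mm above the board. Fixed wing: outer face at y = -23 mm. Ribbed sprung wing (the lock tab): outer face at y = +23 mm released, +17 mm squeezed. Clamp parts below the wings are 46 mm wide.
- jaw (a point): On the clamp, where the jaw pad's face is when the pad is at rest, in the middle, on the board's surface; 48 mm down the slope from the wings; axes as the board's. Jaw bar and pad are 90 mm wide, reach 27 mm above the board and from 0 to 21 mm up the slope from here. The clamp runs on an aluminium rail 20 mm wide, 12 mm high, which starts at x = 105 mm of the board.
- clamp (a joint): Position of the clamp along its rail, in m, growing up the slope, range 0 to 0.10. With the pad at rest the jaw pad's face is at x = 90 mm + this value in the board's frame. It slides with 2 N of drag when the wings are squeezed; released, its brake holds against about 35 N.
- tab (a joint): Travel of the sprung wing (lock tab) toward the fixed wing, in m: 0 released (brake on), 0.006 squeezed fully. Squeezing takes 6 N at the start and 9 N at the end; the brake lets go from about 0.0005 on.
- pad (a joint): How far the sprung jaw pad is pushed back into the clamp, in m: 0 at rest, 0.007 bottomed. The pad is cork-faced, 84 mm wide, reaches from 3 to 27 mm above the board (notched over the rail) and needs 1.5 N to start and 0.8 N per mm more: 4.3 N at half travel, 7.1 N at the bottom.
- ink_jar: Glass ink jar with black lid, 58 mm across, 62 mm high; bystander. Origin: centre of its underside.
- ink_tin: Ink tin, 72 mm across, 60 mm high; bystander. Origin: centre of its underside.
- brayer: Ink roller: rubber roller 95 mm wide, 34 mm across, at its origin (on the table under the roller), handle 150 mm toward its -x; bystander.
- gouge: Wood gouge with a mushroom handle, lying, 120 mm long along x, 28 mm high; bystander. Origin: on the table, near the middle of the blade.
- brush_mug: White mug with brushes, 80 mm across, 170 mm high in all; bystander. Origin: centre of its underside.
- water_bottle: Clear water bottle, 66 mm across, 205 mm high; bystander. Origin: centre of its underside.
Not all that is in view belongs to the job. What is shaped like the block but black or blue is not meant.

How it is judged:
By the outcome, as a careful person would: the job done as asked, in the order asked, and still so for the second after the job is handed in, with the robot touching nothing.
It also fails if it takes over 64 s, if anything falls off the work surface, if the arm or the gripper's body presses on something with over 40 N, if the wrist force passes 120 N, or if a joint passes its speed limit or range.

## Working session

There is one attempt and no reset: what is moved stays moved. The work goes in short steps, Python scripts to look and compute and a shell command to move; the robot and the scene stay as the last step left them, time stands still between calls to the robot, and variables do not carry over. Pictures are saved under pics/ and viewed, at most 10 in all, crops included, and the job is handed in when it is done.

```bash
ls; mkdir -p pics; cat > h.py <<'E'
import numpy as np, cv2
from plant import get_obs, eyes, ctrl, spotter
from scipy.spatial.transform import Rotation as Ro
def ray(cam,px):
    m=eyes.camera_model(cam); T=np.array(m["extrinsics"])
    d=T[:3,:3]@np.array([(px[0]-m["cx"])/m["fx"],(px[1]-m["cy"])/m["fy"],1]); return T[:3,3],d
def atz(cam,px,z):
    o,d=ray(cam,px); return o+d*(z-o[2])/d[2]
def proj(cam,P):
    m=eyes.camera_model(cam); T=np.linalg.inv(np.array(m["extrinsics"])); p=T[:3,:3]@np.asarray(P)+T[:3,3]
    return np.array([m["fx"]*p[0]/p[2]+m["cx"],m["fy"]*p[1]/p[2]+m["cy"]])
def tri(obs):
    A=np.zeros((3,3));b=np.zeros(3)
    for c,px in obs:
        o,d=ray(c,px);d=d/np.linalg.norm(d);M=np.eye(3)-np.outer(d,d);A+=M;b+=M@o
    return np.linalg.solve(A,b)
E
python3 - <<'E'
from h import *
np.set_printoptions(precision=4,suppress=True)
for c in ["scene","top"]:
    im=eyes.snapshot(c); cv2.imwrite(f"pics/{c}0.png",im)
    print(c,np.array(eyes.camera_model(c)["extrinsics"])[:3].tolist())
    for t in ["block","big_block","easel","board","wings","jaw"]:
        try:
            for r in spotter.place_of(c,t)[:3]:
                print(c,t,round(r["p"],2),np.round(r["location"],1),atz(c,r["location"],0))
        except Exception as e: print(t,e)
print(get_obs())
E
```

```text
pics
scene [[0.47819326234132037, 0.7361841674736234, -0.4789196962044194, 1.1432720895236705], [0.8782317330922251, -0.4047661277610824, 0.25470258107668636, -0.3160779767870074], [-0.006342463337853386, -0.5423995329814244, -0.8400967323947527, 1.1543306355477203]]
scene block 0.65 [350.6 180. ] [0.5107 0.332  0.    ]
scene block 0.64 [317.5 152.7] [0.3459 0.2962 0.    ]
scene block 0.48 [272.7 168.1] [0.3295 0.1148 0.    ]
scene big_block 0.63 [171.1 246.7] [ 0.4544 -0.3244  0.    ]
scene easel 0.64 [239.8 244.2] [ 0.5525 -0.1268  0.    ]
scene board 0.86 [239.9 236.9] [ 0.5286 -0.1148  0.    ]
scene wings 0.56 [276.9 185.8] [0.4065 0.0899 0.    ]
scene jaw 0.74 [273.2 208. ] [0.4823 0.0338 0.    ]
top [[0.02660852356392136, -0.9886430265205283, 0.1479085953759228, 0.27999769682316733], [-0.9996302631352351, -0.027143628846267046, -0.0016001366308641936, 0.009936270023552667], [0.005596739937640677, -0.14781133084234888, -0.9889997406352967, 1.7494927004752887]]
top block 0.98 [195.3 212.8] [0.5098 0.3458 0.    ]
top block 0.91 [204.6 258.5] [0.3371 0.3012 0.    ]
top block 0.68 [
[... 261 characters left out ...]
op wings 0.89 [279.8 200.2] [0.5676 0.0241 0.    ]
top wings 0.53 [368.6 232.7] [ 0.4515 -0.3175  0.    ]
top wings 0.24 [353.5 156.1] [ 0.7499 -0.2586  0.    ]
top jaw 0.9 [285.6 200. ] [0.569  0.0018 0.    ]
{'clock': 0.7, 'joint_pos': array([ 93.3968,  20.5414,   0.6821,  -0.0004, -70.1345, -16.5078]), 'qvel': array([ 0.0542,  0.0669,  0.0129, -0.0717, -0.0463, -0.0726]), 'tau': array([  0.0002, -58.2166,  29.3244,   7.0011,   0.0127,  -0.    ]), 'tool_pos': array([0.1531, 0.6574, 0.1995]), 'orientation': array([-179.9942,    0.0021,  -13.1111]), 'force': array([-0.928 ,  0.5906, -0.9725]), 'moment': array([-0.0144, -0.0087,  0.051 ]), 'gripper_force': 0.0, 'opening': 0.08792058934587543}
```

```bash
python3 - <<'E'
import cv2
a=cv2.imread("pics/scene0.png");b=cv2.imread("pics/top0.png")
cv2.imwrite("pics/s1.png",cv2.resize(a[90:340,90:420],(792,600)));cv2.imwrite("pics/t1.png",cv2.resize(b[120:320,150:430],(800,572)))
E
```

```text
(no output)
```

View pics/s1.png

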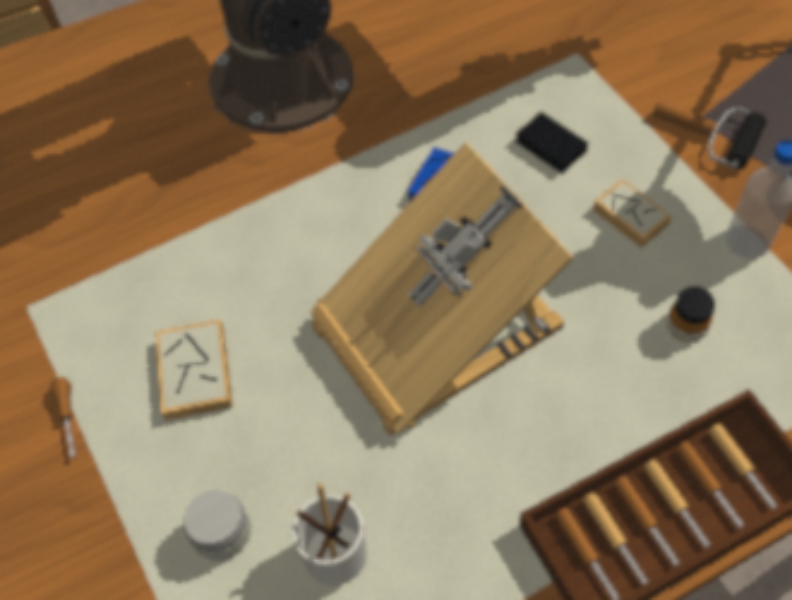

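View pics/t1.png

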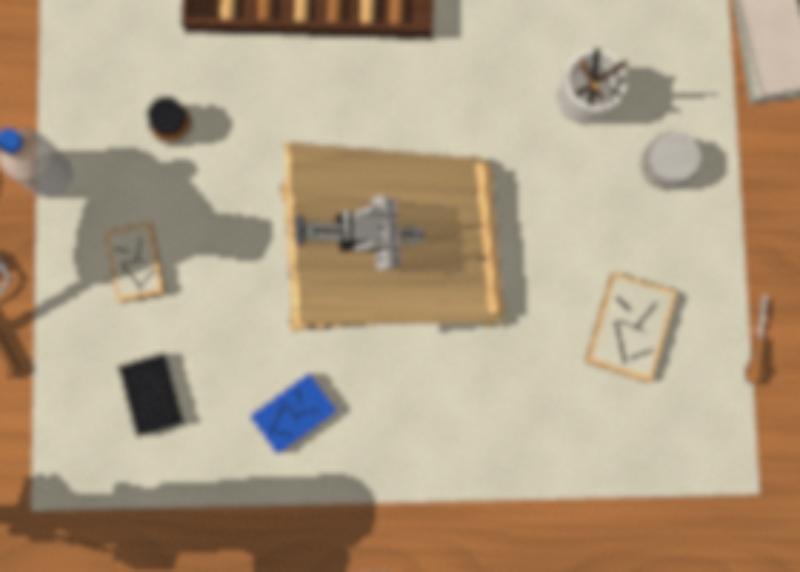

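The scene view shows the easel in the middle with its ledge at crop (355,375) and the clamp at (450,255). The small wood block is at crop (632,212), left of the easel. The top view shows the small block at (137,262), with the black and blue decoys below it and the big block at right.

```bash
python3 - <<'E'
from h import *
np.set_printoptions(precision=4,suppress=True)
S={};
for t in ["board","wings","jaw","block"]:
    S[t]=tri([("scene",{"board":[239.9,236.9],"wings":[276.9,185.8],"jaw":[273.2,208.],"block":[350.6,180]}[t]),("top",{"board":[318.2,202.1],"wings":[279.8,200.2],"jaw":[285.6,200.],"block":[195.3,212.8]}[t])]); print(t,S[t])
# board top-edge & ledge corners from crop of top view
for n,p in {"hl_far":(288,146),"hl_near":(295,327),"ledge_far":(484,160),"ledge_near":(498,315)}.items():
    q=(150+p[0]*.35,120+p[1]*.35); print(n,atz("top",q,0.206 if n[0]=='h' else 0.04))
eyes.snapshot("top")
for cam in ["top"]:
  for r in spotter.outline_of("top","block")[:3]:
    c,_=cv2.findContours(r["region"].astype(np.uint8),0,1); b=cv2.minAreaRect(max(c,key=cv2.contourArea)); B=np.array([atz(cam,p,.024)[:2] for p in cv2.boxPoints(b)])
    print(r["p"],B.mean(0),np.linalg.norm(B[1]-B[0]),np.linalg.norm(B[2]-B[1]),[np.degrees(np.arctan2(*(B[i+1]-B[i])[::-1])) for i in (0,1)])
E
```

```text
board [ 0.5556 -0.1217  0.0495]
wings [0.5342 0.0212 0.1993]
jaw [0.5491 0.0006 0.1155]
block [ 0.5081  0.3423 -0.0083]
hl_far [0.6319 0.1245 0.206 ]
hl_near [0.4149 0.1082 0.206 ]
ledge_far [ 0.658  -0.1236  0.04  ]
ledge_near [ 0.4522 -0.145   0.04  ]
0.64 [0.3224 0.1196] 0.09307243668830426 0.061073394190780284 [np.float64(-51.4811687063009), np.float64(-141.2229252029649)]
0.56 [0.342  0.3049] 0.06744711716863673 0.10037572474138914 [np.float64(-74.32418829978334), np.float64(-163.14494713267598)]
```

```bash
cat >> h.py <<'E'
def go(pos,R):
    "shift (mm, tool axes now) then rotvec (rad, tool) from the present pose to the target"
    o=get_obs(); R0=Ro.from_euler("xyz",o["orientation"],degrees=True)
    s=R0.inv().apply(np.array(pos)-o["tool_pos"])*1000; w=(R0.inv()*R).as_rotvec()
    s2=R.inv().apply(np.array(pos)-o["tool_pos"])*1000
    print("shift first",s.round(1),"turn",w.round(4),"| shift after turn",s2.round(1))
E
python3 - <<'E'
from h import *
np.set_printoptions(precision=4,suppress=True)
o=get_obs(); T=np.eye(4);T[:3,:3]=Ro.from_euler("xyz",o["orientation"],degrees=True).as_matrix();T[:3,3]=o["tool_pos"]
print(np.linalg.inv(T)@np.array(eyes.camera_model("wrist")["extrinsics"]), eyes.camera_model("wrist")["fx"])
go([.50,.34,.2],Ro.from_euler("xyz",[180,0,10],degrees=True))
E
```

```text
[[-0.001  -0.9601 -0.2796  0.0748]
 [ 1.     -0.001  -0.      0.0001]
 [-0.0003 -0.2796  0.9601 -0.1853]
 [ 0.      0.      0.      1.    ]] 332.9685805422822
shift first [409.8 230.4  -0.5] turn [ 0.      0.     -0.4033] | shift after turn [286.5 372.8  -0.5]
```

```bash
python3 -m crank '[0,0,0,51,29,0,1, 0,0,0,51,29,0,1, 0,0,0,51,29,0,1, 0,0,0,51,29,0,1, 0,0,0,51,29,0,1]'; python3 -m crank '[0,0,0,51,28,0,1, 0,0,0,51,28,0,1, 0,0,0,52,29,0,1, 0,0,-0.18,0,0,0,1, 0,0,-0.18,0,0,0,1]'; python3 -m crank '[0,0,-0.04,0,0,0,1, 0,0,0,0,0,0,1]'
python3 - <<'E'
from h import *
np.set_printoptions(precision=4,suppress=True)
im=eyes.snapshot("wrist"); cv2.imwrite("pics/w1.png",im)
for r in spotter.place_of("wrist","block")[:3]: print(r["p"],r["location"],atz("wrist",r["location"],0))
for r in spotter.outline_of("wrist","block")[:3]:
    c,_=cv2.findContours(r["region"].astype(np.uint8),0,1); b=cv2.minAreaRect(max(c,key=cv2.contourArea)); B=np.array([atz("wrist",p,.024)[:2] for p in cv2.boxPoints(b)])
    print(r["p"],r["rect"],B.mean(0),np.linalg.norm(B[1]-B[0]),np.linalg.norm(B[2]-B[1]),[np.degrees(np.arctan2(*(B[i+1]-B[i])[::-1])) for i in (0,1)])
E
```

```text
clock: 1.42
tool_pos: [0.3698, 0.457, 0.1998]
orientation: [-180.0, -0.0, -13.1]
force: [1.5, 1.8, -0.4]
opening: 0.0876
gripper_force: 0.0
clock: 2.05
tool_pos: [0.5001, 0.3396, 0.1994]
orientation: [180.0, 0.0, 7.7]
force: [-0.4, 0.1, 0.5]
opening: 0.0879
gripper_force: 0.0
clock: 2.3
tool_pos: [0.4993, 0.3406, 0.1995]
orientation: [-180.0, -0.0, 9.8]
force: [0.6, -0.4, 0.3]
opening: 0.0876
gripper_force: 0.0
0.78 [280.4, 175.6] [0.5104 0.3377 0.    ]
0.7 [280.2, 308.2] [0.3379 0.3079 0.    ]
0.82 [249.3, 132.6, 63.7, 89.7] [0.5141 0.3375] 0.0611106198796131 0.09895730272426286 [np.float64(-75.54718782046486), np.float64(-163.78487935694235)]
0.8 [252.1, 271.8, 56.3, 80.8] [0.3154 0.3   ] 0.06279414438512186 0.043757624546393245 [np.float64(-77.45008185577123), np.float64(-166.5909607822025)]
0.78 [372.7, 336.2, 27.7, 13.9] [0.3227 0.1702] 0.018927823468508385 0.036152749184455456 [np.float64(-19.568930978065094), np.float64(-119.28137107650024)]
```

View pics/w1.png

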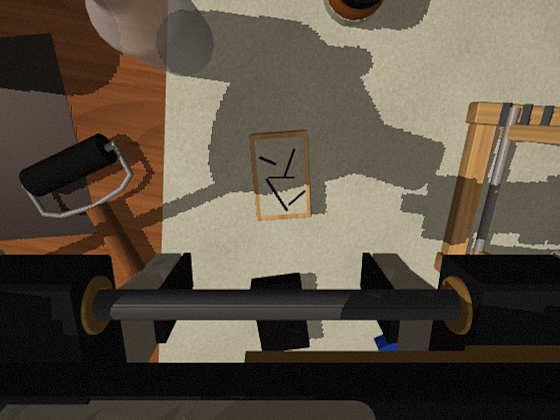

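The wrist view shows the small wood block at (280,175), tilted about 4–5° to the tool. The black look-alike is below it and the brayer at left, with nothing in the fingers' way.

```bash
python3 - <<'E'
from h import *
go([.512,.3375,.004],Ro.from_euler("xyz",[180,0,14.5],degrees=True))
E
```

```text
shift first [ 12.1   5.3 195.5] turn [ 0.      0.     -0.0827] | shift after turn [ 11.6   6.3 195.5]
```

```bash
python3 -m crank '[0,0,-0.0827,0,0,0,1, 0,0,0,11.6,6.3,50,1, 0,0,0,0,0,50,1, 0,0,0,0,0,50,1, 0,0,0,0,0,25,1]'; python3 -m crank '[0,0,0,0,0,20,1, 0,0,0,0,0,0,1, 0,0,0,0,0,0,0, 0,0,0,0,0,0,0, 0,0,0,0,0,0,0]';python3 -m crank '[0,0,0,0,0,0,0, 0,0,0,0,0,0,0,0,0,0,0,0,0,0]'
```

```text
clock: 3.08
tool_pos: [0.5109, 0.3362, 0.0216]
orientation: [179.9, 0.2, 14.5]
force: [1.1, 0.2, 0.9]
opening: 0.0874
gripper_force: 0.0
clock: 3.7
tool_pos: [0.5124, 0.3379, 0.0054]
orientation: [-179.9, -0.1, 14.5]
force: [-0.1, 0.3, 0.5]
opening: 0.0632
gripper_force: 0.0
clock: 4.08
tool_pos: [0.5121, 0.3374, 0.0045]
orientation: [-180.0, -0.0, 14.5]
force: [-0.1, 0.4, -0.1]
opening: 0.0333
gripper_force: 0.0
```

```bash
python3 - <<'E'
from h import *
im=eyes.snapshot("wrist"); cv2.imwrite("pics/w2.png",im); o=get_obs(); print(o["opening"],o["gripper_force"])
E
```

```text
0.02917188668051421 0.0
```

View pics/w2.png

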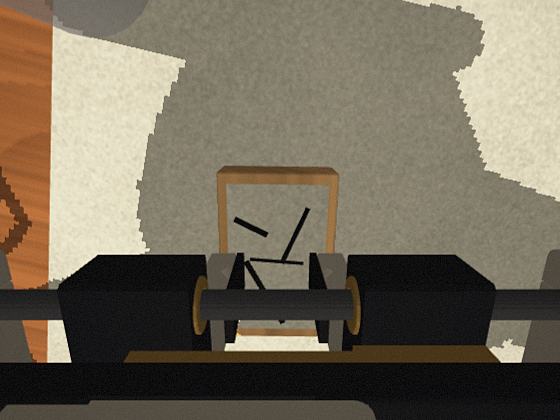

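The view shows the block (217–338, rows 167–335) untouched, and the fingers appear to be closing above it. They look shorter than the TCP figure suggests. I'll reopen and go down in small steps, watching the force.

```bash
python3 -m crank '[0,0,0,0,0,0,1,0,0,0,0,0,0,1,0,0,0,0,0,0,1,0,0,0,0,0,0,1,0,0,0,0,0,0,1]'; python3 -m crank '[0,0,0,0,0,0,1,0,0,0,0,0,0,1,0,0,0,0,0,0,1]'; python3 -m crank '[0,0,0,0,0,3,1]';  python3 -m crank '[0,0,0,0,0,2,1, 0,0,0,0,0,0,1]'
```

```text
clock: 4.75
tool_pos: [0.5121, 0.3374, 0.0045]
orientation: [180.0, -0.0, 14.6]
force: [-0.4, 0.8, 1.1]
opening: 0.0739
gripper_force: 0.0
clock: 5.12
tool_pos: [0.5121, 0.3374, 0.0045]
orientation: [180.0, -0.0, 14.5]
force: [-0.8, -0.1, 0.4]
opening: 0.0875
gripper_force: 0.0
clock: 5.25
tool_pos: [0.5122, 0.3376, 0.0016]
orientation: [-180.0, -0.0, 14.5]
force: [0.1, -0.1, -0.2]
opening: 0.0878
gripper_force: 0.0
clock: 5.5
tool_pos: [0.5119, 0.3372, -0.0009]
orientation: [180.0, 0.0, 14.5]
force: [-0.4, 0.1, -0.7]
opening: 0.0877
gripper_force: 0.0
```

```bash
python3 - <<'E'
from h import *
np.set_printoptions(precision=4,suppress=True)
o=get_obs();print(o["tool_pos"],o["force"],o["opening"],o["joint_pos"],ctrl.grip_depth)
im=eyes.snapshot("wrist"); cv2.imwrite("pics/w3.png",im); T=np.eye(4);T[:3,:3]=Ro.from_euler("xyz",o["orientation"],degrees=True).as_matrix();T[:3,3]=o["tool_pos"]
for s in (-1,1):
  for z in (0,-.02): print(s,z,proj("wrist",T[:3,:3]@np.array([.0095,s*.044,z])+T[:3,3]))
E
```

```text
[ 0.5119  0.3372 -0.0009] [-0.3789  0.0554 -0.6939] 0.08772352883086497 [ 51.6058  25.899  -20.496   -0.004  -43.6389  52.9378] 0.0188
-1 0 [202.0864 233.6471]
-1 -0.02 [194.0597 246.1747]
1 0 [351.2676 233.5165]
1 -0.02 [359.4063 246.0299]
```

View pics/w3.png

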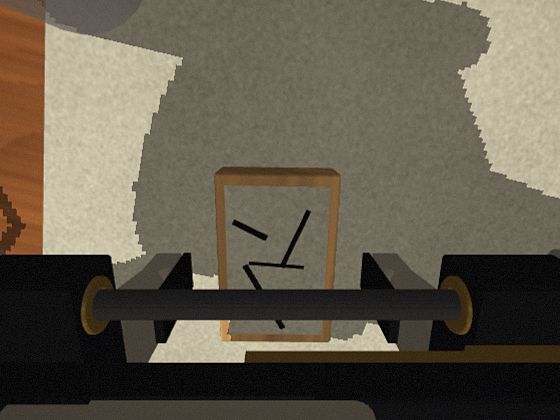

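The open fingers flank the block at columns 192 and 362, with tips at row 253. By projection that puts the real tips about 25 mm short of the stated TCP. I'll keep descending, watching the force.

```bash
python3 -m crank '[0,0,0,0,0,5,1,0,0,0,0,0,0,1]'|grep -E "tool|force"; python3 -m crank '[0,0,0,0,0,5,1,0,0,0,0,0,0,1]'|grep -E "tool|force"; python3 -m crank '[0,0,0,0,0,4,1,0,0,0,0,0,0,1]'|grep -E "tool|force"
```

```text
tool_pos: [0.5118, 0.3371, -0.0061]
force: [0.4, -0.0, -0.3]
gripper_force: 0.0
tool_pos: [0.5118, 0.3372, -0.0111]
force: [-0.2, -0.2, 0.0]
gripper_force: 0.0
tool_pos: [0.5119, 0.3372, -0.0149]
force: [-0.8, -0.4, 0.3]
gripper_force: 0.0
```

```bash
for i in 1 ; do :; done; python3 -m crank '[0,0,0,0,0,3,1,0,0,0,0,0,0,1]'|grep -E "tool|force"; python3 -m crank '[0,0,0,0,0,2,1,0,0,0,0,0,0,1]'|grep -E "tool|force"; python3 -m crank '[0,0,0,0,0,1.5,1,0,0,0,0,0,0,1]'|grep -E "tool|force"
```

```text
tool_pos: [0.512, 0.3373, -0.0178]
force: [0.2, 0.3, 0.9]
gripper_force: 0.0
tool_pos: [0.512, 0.3374, -0.0197]
force: [-0.8, -0.4, 1.0]
gripper_force: 0.0
tool_pos: [0.512, 0.3374, -0.0212]
force: [-0.2, 0.0, 0.3]
gripper_force: 0.0
```

```bash
python3 -m crank '[0,0,0,0,0,1.5,1,0,0,0,0,0,0,1]'|grep -E "tool|force"; python3 -m crank '[0,0,0,0,0,1,1,0,0,0,0,0,0,1]'|grep -E "tool|force"
```

```text
tool_pos: [0.512, 0.3374, -0.0227]
force: [0.1, -1.2, -0.4]
gripper_force: 0.0
tool_pos: [0.512, 0.3374, -0.0236]
force: [-0.4, 1.0, 0.2]
gripper_force: 0.0
```

```bash
python3 -m crank '[0,0,0,0,0,-0.8,0,0,0,0,0,0,0,0,0,0,0,0,0,0,0,0,0,0,0,0,0,0,0,0,0,0,0,0,0]'; python3 -m crank '[0,0,0,0,0,0,0,0,0,0,0,0,0,0]'
```

```text
clock: 8.18
tool_pos: [0.5121, 0.3374, -0.0227]
orientation: [-180.0, -0.0, 14.5]
force: [-0.1, 0.3, 1.3]
opening: 0.0623
gripper_force: 29.9
clock: 8.43
tool_pos: [0.5121, 0.3374, -0.0227]
orientation: [-180.0, -0.0, 14.5]
force: [-0.3, 0.2, 0.5]
opening: 0.0621
gripper_force: 29.9
```

```bash
python3 -m crank '[0,0,0,0,0,-30,0,0,0,0,0,0,-55,0,0,0,0,0,0,-60,0,0,0,0,0,0,-60,0,0,0,0,0,0,-60,0]'|grep -E "tool|opening|force"; python3 -m crank '[0,0,0,0,0,-50,0,0,0,0.17,0,0,0,0,0,0,0.18,0,0,0,0,0,0,0.18,0,0,0,0,0,0,0.18,0,0,0,0]'|grep -E "tool|ori|opening|force"; python3 -m crank '[0,0,0.18,0,0,0,0,0,0,0.18,0,0,0,0,0,0,0.18,0,0,0,0,0,0,0.18,0,0,0,0,0,0,0.18,0,0,0,0]'|grep -E "tool|ori|opening|force"; python3 -m crank '[0,0,0.12,0,0,0,0,0,0,0,0,0,0,0]'|grep -E "tool|ori|opening|force"
python3 - <<'E'
from h import *
print(get_obs()["joint_pos"])
go([.5556,-.1287,.30],Ro.from_euler("xyz",[180,0,-85],degrees=True))
E
```

```text
tool_pos: [0.5116, 0.337, 0.2441]
force: [0.9, 1.6, -1.6]
opening: 0.0622
gripper_force: 29.9
tool_pos: [0.5117, 0.3373, 0.2918]
orientation: [180.0, 0.0, -26.5]
force: [-0.6, 0.6, -1.6]
opening: 0.0617
gripper_force: 29.9
tool_pos: [0.5117, 0.3373, 0.2917]
orientation: [179.9, -0.0, -78.0]
force: [0.1, -0.8, -1.2]
opening: 0.0616
gripper_force: 29.9
tool_pos: [0.5118, 0.3373, 0.2919]
orientation: [180.0, -0.0, -84.5]
force: [0.1, -0.0, -2.2]
opening: 0.0617
gripper_force: 29.9
[ 5.16068404e+01  1.22532842e+01  1.10467578e+00 -1.76501333e-02
 -7.88897415e+01 -4.61326542e+01]
shift first [468.1   0.9  -8. ] turn [ 0.0007 -0.0003  0.0082] | shift after turn [468.   -3.   -8.1]
```

```bash
cat > look.py <<'E'
from h import *
import sys
np.set_printoptions(precision=4,suppress=True)
n=sys.argv[1]; im=eyes.snapshot("wrist"); cv2.imwrite(f"pics/{n}.png",im)
for t in sys.argv[2:]:
    for r in spotter.place_of("wrist",t)[:2]:
        o,d=ray("wrist",r["location"]); print(t,round(r["p"],2),np.round(r["location"],1),o.tolist(),d.tolist())
E
python3 -m crank '[0,0,0.008,58,0,0,0,0,0,0,58,0,0,0,0,0,0,59,0,0,0,0,0,0,59,0,0,0,0,0,0,0,0,0,0]'|grep -E "tool|ori"; python3 look.py w4 wings jaw board easel;  python3 -m crank '[0,0,0,58,0,0,0,0,0,0,58,0,0,0,0,0,0,0,0,0,0]'|grep -E "tool|ori"; python3 look.py w5 wings jaw board easel; 
python3 - <<'E'
import cv2,numpy as np
cv2.imwrite("pics/w45.png",np.vstack([cv2.imread("pics/w4.png")[:290],cv2.imread("pics/w5.png")[:290]]))
E
```

```text
tool_pos: [0.5326, 0.101, 0.2926]
orientation: [-180.0, -0.0, -85.1]
wings 0.79 [275.9 103.2] [0.5386346222803731, 0.028416522151415453, 0.47763472389825157] [0.004904972090112997, -0.04226734700262813, -1.053986728297166]
jaw 0.81 [272.7  94.3] [0.5387264295383997, 0.029221833693891603, 0.47752252654416943] [0.016550932634044908, -0.06710083637138758, -1.0614589132858105]
tool_pos: [0.543, -0.0131, 0.292]
orientation: [180.0, -0.0, -85.1]
board 0.68 [275.2  93.4] [0.5489772643809134, -0.08521577963644275, 0.4774211643704416] [0.009121555132240049, -0.07049983511420516, -1.0622058356289488]
easel 0.88 [275.6  92.7] [0.5489697928566575, -0.0851089812794535, 0.47747425694991663] [0.008196859840068071, -0.07264085903269707, -1.0627908429360686]
easel 0.38 [276.4 264.4] [0.5489697928566575, -0.0851089812794535, 0.47747425694991663] [-0.037581149393323736, 0.4203537157432505, -0.9186515525370763]
```

View pics/w45.png

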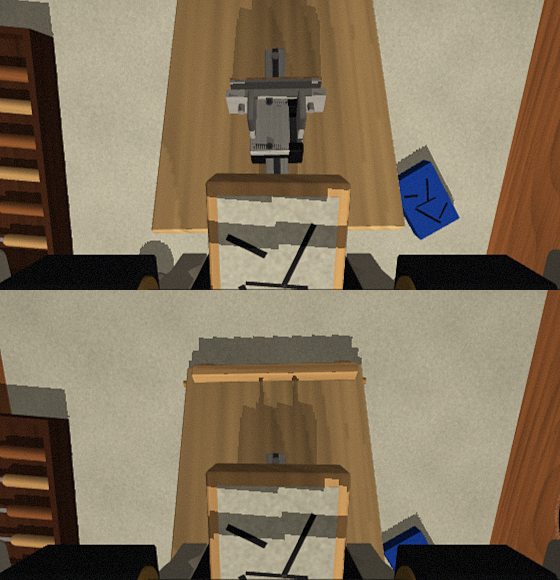

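The upper view shows the clamp (wing tips near (237,103) and (315,103), jaw bar at row 84) and the board's top corners at (152,230) and (403,228). The lower view shows the ledge from (190,92) to (362,89), with the board clear for the block.

```bash
cat > fit.py <<'E'
from h import *
from scipy.optimize import least_squares
np.set_printoptions(precision=4,suppress=True)
o4,o5=np.array([.5387,.0288,.4776]),np.array([.5490,-.0852,.4775])
m=eyes.camera_model("wrist");Tn=np.array(m["extrinsics"])[:3,:3]
def rd(p): return Tn@np.array([(p[0]-m["cx"])/m["fx"],(p[1]-m["cy"])/m["fy"],1])
K=lambda x,y,z:(lambda c:np.array([x,y,z]))
obs=[(o4,(275.9,103.2),lambda c:[.138+c,0,.052],1),(o4,(272.7,94.3),lambda c:[.09+c,0,0],.5),
(o4,(152,230),lambda c:[.29,-.11,0],1),(o4,(403,228),lambda c:[.29,.11,0],1),(o5,(275.3,93),lambda c:[0,0,0],1.5)]
L=[(ray("top",q),f,.5) for q,f in (((318.2,202.1),lambda c:[0,0,0]),((279.8,200.2),lambda c:[.138+c,0,.052]),((285.6,200.),lambda c:[.09+c,0,0]))]
L=[((o,rd(p)),f,w) for o,p,f,w in obs]+L
def frame(y):
    u=np.array([np.cos(y),np.sin(y),0]);a=np.radians(35);z=np.array([0,0,1.])
    x=np.cos(a)*u+np.sin(a)*z;n=-np.sin(a)*u+np.cos(a)*z
    return np.column_stack([x,np.cross(n,x),n])
def res(p):
    F=frame(p[2]);r=[]
    for (o,d),f,w in L:
        P=np.array([p[0],p[1],.04])+F@np.array(f(p[3]));d=d/np.linalg.norm(d);v=P-o;r+=list(w*1000*(v-d*(v@d)))
    return np.array(r)
if __name__=="__main__":
    s=least_squares(res,[.555,-.12,np.radians(95),.06],x_scale=[.01,.01,.01,.01],loss="soft_l1");print(s.x,np.degrees(s.x[2]));print(res(s.x).reshape(-1,3))
E
python3 fit.py
```

```text
[ 0.553  -0.1159  1.6675  0.0616] 95.54230477302774
[[ 0.1853 -0.2745  0.0119]
 [-1.5498  0.5837 -0.061 ]
 [ 2.2295  0.6042  1.0336]
 [-1.4444  0.2348  0.6894]
 [ 0.4777 -1.6887  0.118 ]
 [-2.26    2.335  -0.5455]
 [ 2.415  -2.6537  0.3755]
 [-3.38    2.6656 -0.5706]]
```

```bash
cat >> h.py <<'E'
B=np.array([.553,-.1155,.04]); YAW=np.radians(95.5)
def bframe():
    from fit import frame
    return frame(YAW)
def bgo(x,y,z):
    F=bframe(); go(B+F@np.array([x,y,z]),Ro.from_matrix(np.column_stack([-F[:,0],F[:,1],-F[:,2]])))
def bpos():
    o=get_obs();F=bframe(); print("board frame",(F.T@(o["tool_pos"]-B)*1000).round(1),"force",(F.T@o["force"]).round(2),"tilt",(Ro.from_matrix(np.column_stack([-F[:,0],F[:,1],-F[:,2]])).inv()*Ro.from_euler("xyz",o["orientation"],degrees=True)).as_rotvec().round(3),"open",round(o["opening"],4),"grip",o["gripper_force"],"t",o["clock"])
E
python3 -c "
from h import *
bgo(.056,0,.0773);bpos()"
```

```text
shift first [104.6  -0.7 156.7] turn [-0.0021 -0.6107 -0.0071] | shift after turn [175.6   0.1  68.4]
board frame [231.6  -0.1 145.7] force [-0.82  1.13 -0.35] tilt [0.002 0.611 0.007] open 0.0616 grip 29.94447112083435 t 12.05
```

```bash
python3 -m crank '[0,0,-0.007,52,0,0,0,0,0,0,52,0,0,0,0,-0.1527,0,0,0,0,0,0,-0.1527,0,0,0,0,0,0,-0.1527,0,0,0,0,0]'|grep -E "tool|ori"; python3 -m crank '[0,-0.1527,0,0,0,0,0,0,0,0,0,0,0,0]'|grep -E "tool|ori"; python3 -c "
from h import *
bgo(.056,0,.0773);bpos();print(get_obs()['joint_pos'])"
```

```text
tool_pos: [0.5532, -0.1135, 0.2933]
orientation: [-179.8, 26.5, -84.4]
tool_pos: [0.5524, -0.1162, 0.2894]
orientation: [179.7, 35.2, -85.0]
shift first [ 87.   -1.4 127. ] turn [ 0.001   0.0033 -0.0068] | shift after turn [ 86.5  -0.7 127.3]
board frame [142.5   0.7 204.6] force [-0.42 -0.77 -0.93] tilt [-0.001 -0.003  0.007] open 0.0617 grip 29.94380682706833 t 12.925
[-17.2934  19.4882  14.1741 -32.4665 -98.4821  21.4934]
```

Joints are comfortable. Next is the hover, then approach to about 4 mm off the board.

```bash
python3 -m crank '[0,0,-0.006,45,-1,40,0,0,0,0,42,0,40,0,0,0,0,0,0,47,0,0,0,0,0,0,40,0,0,0,0,0,0,40,0]'|grep -E "tool|ori"; python3 -m crank '[0,0,0,0,0,0,0]'|grep force; python3 -c "
from h import *
bgo(.056,0,-.0187);bpos()"; python3 look.py w6 board; python3 -c "
import cv2;cv2.imwrite('pics/w6c.png',cv2.imread('pics/w6.png')[:300])"
```

```text
tool_pos: [0.5494, -0.0656, 0.0721]
orientation: [-179.7, 34.8, -84.0]
force: [0.6, -0.6, -1.0]
gripper_force: 29.9
shift first [ 4.1 -0.6 14.4] turn [0.0045 0.0002 0.0056] | shift after turn [ 4.1 -0.6 14.4]
board frame [60.1  0.6 -4.3] force [-1.07 -0.49 -0.46] tilt [-0.004 -0.    -0.006] open 0.0618 grip 29.94446486234665 t 13.675
board 0.59 [278.6 138.4] [0.5655023059251144, -0.23368349742710282, 0.1822031985891166] [-0.06765736836094725, 0.6303064574705085, -0.8068960575656321]
```

View pics/w6c.png

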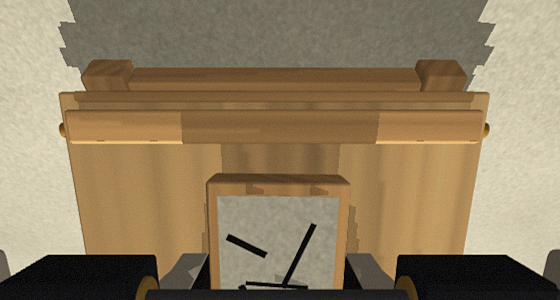

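The view shows the block's lower end (207–350, row ~180) square to the ledge (row 143), with the ledge's middle at column 275. That puts the block about 1.3 mm too far to +y.

```bash
python3 -m crank '[0.004,0,0.005,0,-1.3,7,0,0,0,0,0,0,6,0,0,0,0,3,0,0,0,0,0,0,0,0,0,0]'|grep -E "tool|force"; python3 -c "
from h import *
bpos()";  python3 -m crank '[0,0,0,3,0,0,0,0,0,0,0,0,0,0]'|grep -E "^force";python3 -m crank '[0,0,0,2,0,0,0,0,0,0,0,0,0,0]'|grep -E "^force"; python3 -c "
from h import *
bpos()"
```

```text
tool_pos: [0.5504, -0.0628, 0.0609]
force: [2.1, -3.5, 3.5]
gripper_force: 30.0
board frame [ 55.2  -2.5 -13.1] force [-1.01 -1.74  5.01] tilt [0.007 0.    0.001] open 0.0614 grip 29.99721050262451 t 14.275
force: [1.0, 0.8, -1.5]
force: [0.1, -0.9, -2.6]
board frame [ 50.1  -1.7 -14.1] force [-2.24 -0.03 -1.57] tilt [ 0.005 -0.     0.001] open 0.0619 grip 29.989498257637024 t 14.775
```

```bash
python3 -m crank '[0,0,0,0,0,0,0,0,0,0,0,0,0,0]'|grep -E "^force"; python3 -c "
from h import *
bpos()";python3 -m crank '[0,0,0,0,0,3,0,0,0,0,0,0,0,0]'|grep -E "^force"; python3 -c "
from h import *
bpos()"
```

```text
force: [-0.3, 0.2, -1.1]
board frame [ 50.4  -2.  -13.8] force [-0.43  0.28 -0.99] tilt [0.005 0.    0.001] open 0.0618 grip 29.989445507526398 t 15.025
force: [-1.0, -0.2, 1.9]
board frame [ 50.4  -2.2 -16.5] force [1.   0.97 1.63] tilt [0.006 0.    0.   ] open 0.0619 grip 29.99362885951996 t 15.275
```

```bash
python3 -m crank '[-0.005,0,0,0,1,1.5,0,0,0,0,0,0,0,0]'|grep -E "^force"; python3 -c "
from h import *
bpos()";python3 -m crank '[0,0,0,0,0,1.5,0,0,0,0,0,0,0,0]'|grep -E "^force"; python3 -c "
from h import *
bpos()"
```

```text
force: [1.0, -0.4, 6.2]
board frame [ 50.6  -2.  -17.3] force [ 3.13 -0.96  5.33] tilt [ 0.002  0.001 -0.001] open 0.0621 grip 29.999477863311768 t 15.525
force: [0.6, -0.5, 8.5]
board frame [ 51.   -2.  -18.7] force [ 4.46 -0.53  7.28] tilt [ 0.002  0.    -0.001] open 0.0617 grip 30.003878474235535 t 15.775
```

```bash
python3 look.py w7; python3 -c "
import cv2;a=cv2.imread('pics/w7.png')[60:300,150:420];cv2.imwrite('pics/w7c.png',cv2.resize(a,(675,600),interpolation=cv2.INTER_CUBIC))"
```

```text
(no output)
```

View pics/w7c.png

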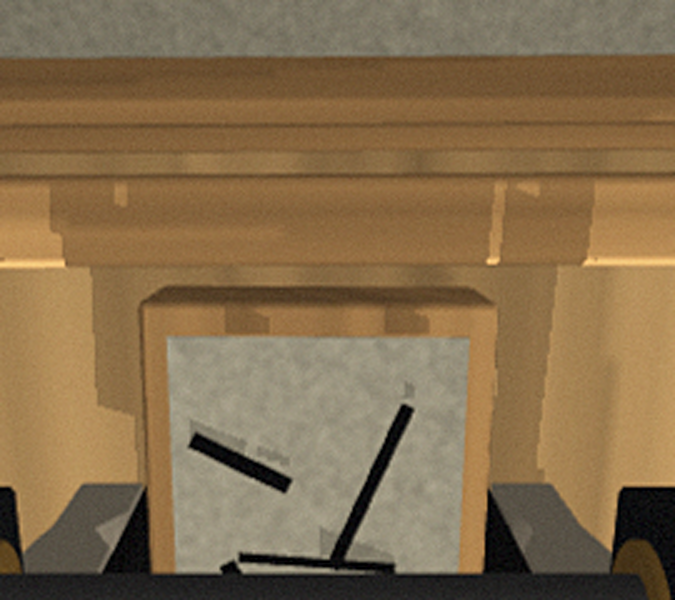

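```bash
python3 -c "
from h import *
np.set_printoptions(precision=4,suppress=True)
P=atz('wrist',(277,166),.0515);F=bframe()
print('ledge top edge',P,'-> B',P-F@np.array([0,0,.014]))
o=get_obs();print(o['tool_pos'])
T=Ro.from_euler('xyz',o['orientation'],degrees=True)
for x in (.044,.046,.048): print(x,[proj('wrist',o['tool_pos']+T.apply([x,s*.031,z])).round(1) for z in (-.0227,-.0467) for s in(-1,1)])
for dy in (0,-.004,-.008):
  print(dy,[proj('wrist',B+[0,dy,0]+F@np.array(q)).round(1) for q in ([0,-.1,.014],[0,.1,.014],[-.016,-.1,.014],[-.016,.1,.014])])
"
```

```text
ledge top edge [ 0.5552 -0.128   0.0515] -> B [ 0.5545 -0.12    0.04  ]
[ 0.55   -0.0631  0.0539]
0.044 [array([212.4, 184.2]), array([337.6, 184.2]), array([202., 195.]), array([347.6, 194.9])]
0.046 [array([212.2, 180.2]), array([337.8, 180.2]), array([201.7, 190.4]), array([347.8, 190.3])]
0.048 [array([212. , 176.2]), array([338. , 176.1]), array([201.4, 185.7]), array([348.1, 185.7])]
0 [array([ 62.5, 173.3]), array([496.8, 173.5]), array([ 56.1, 137.8]), array([503.4, 137.8])]
-0.004 [array([ 58.9, 167. ]), array([502.2, 167.1]), array([ 52.2, 130.5]), array([509.1, 130.5])]
-0.008 [array([ 55.2, 160.3]), array([507.8, 160.4]), array([ 48.3, 122.8]), array([515. , 122.8])]
```

```bash
sed -i 's/^B=np.*; YAW/B=np.array([.554,-.120,.04]); YAW/' h.py; cat > s.py <<'E'
from h import *
bpos()
E
python3 -m crank '[0,0,0,0,0.5,-1.5,0,0,0,0,0,0,0,0]'>/dev/null; python3 s.py; python3 -m crank '[0,0,0,2,0,0,0,0,0,0,0,0,0,0]'>/dev/null; python3 s.py; python3 -m crank '[0,0,0,1.5,0,0,0,0,0,0,0,0,0,0]'>/dev/null; python3 s.py
```

```text
board frame [ 54.1   0.2 -21.1] force [ 0.3  -0.21  0.44] tilt [ 0.    -0.     0.001] open 0.0617 grip 29.995161294937134 t 16.075
board frame [ 51.8   0.2 -21. ] force [ 0.34 -0.13  0.7 ] tilt [-0.     0.     0.001] open 0.062 grip 29.994273483753204 t 16.325
board frame [ 50.3   0.1 -21. ] force [-0.69 -0.66  0.76] tilt [0.    0.    0.001] open 0.0619 grip 29.99393105506897 t 16.575
```

```bash
for_=0; python3 -m crank '[0,0,0,1,0,0,0,0,0,0,0,0,0,0]'>/dev/null; python3 s.py; python3 -m crank '[0,0,0,1,0,0,0,0,0,0,0,0,0,0]'>/dev/null; python3 s.py; python3 -m crank '[0,0,0,0.7,0,0,0,0,0,0,0,0,0,0]'>/dev/null; python3 s.py
```

```text
board frame [ 49.9   0.1 -21. ] force [3.38 0.95 1.46] tilt [ 0.    -0.001  0.001] open 0.0617 grip 29.992164373397827 t 16.825
board frame [ 49.9   0.2 -21. ] force [7.52 1.37 3.12] tilt [-0.    -0.002  0.   ] open 0.0618 grip 29.990616738796234 t 17.075
board frame [ 49.8   0.2 -21. ] force [9.44 1.08 3.14] tilt [-0.    -0.003 -0.   ] open 0.0619 grip 29.989920258522034 t 17.325
```

```bash
python3 -m crank '[0,0,0,-1.5,0,1.5,0,0,0,0,0,0,0,0]'>/dev/null; python3 s.py; python3 -m crank '[0,0,0,0,0,0.7,0,0,0,0,0,0,0,0]'>/dev/null; python3 s.py
```

```text
board frame [ 50.    0.1 -21.7] force [4.5  1.4  6.32] tilt [ 0.  0. -0.] open 0.0617 grip 30.002402365207672 t 17.575
board frame [ 49.9   0.1 -22.2] force [6.54 2.39 6.96] tilt [ 0.  0. -0.] open 0.0616 grip 30.004778802394867 t 17.825
```

```bash
python3 -m crank '[0,0,0,0,0,0,0.85,0,0,0,0,0,0,1,0,0,0,0,0,0,1,0,0,0,0,0,0,1,0,0,0,0,0,-10,1]'>/dev/null; python3 s.py;  python3 -m crank '[0,0,0,0,0,-40,1,0,0,0,0,0,-40,1,0,0,0,0,0,-40,1,0,0,0,0,0,-20,1,0,0,0,0,0,0,1]'>/dev/null; python3 s.py; python3 look.py w8 block wings jaw board;python3 -c "
import cv2;cv2.imwrite('pics/w8c.png',cv2.imread('pics/w8.png')[:380])"
```

```text
board frame [ 49.4   0.5 -13.5] force [ 0.04 -0.56  0.1 ] tilt [-0.001 -0.001  0.001] open 0.0875 grip 0.0 t 18.45
board frame [ 49.1  -0.5 129. ] force [ 0.81 -0.1  -1.64] tilt [0.003 0.002 0.   ] open 0.0876 grip 0.0 t 19.075
block 0.73 [280.  201.9] [0.5719463708880352, -0.3193111545308326, 0.2802892312901101] [-0.08227273651619516, 0.7509475092629472, -0.6564901298159671]
block 0.58 [404.6 262.7] [0.5719463708880352, -0.3193111545308326, 0.2802892312901101] [-0.4654573722695178, 0.8297177373432691, -0.5138710093688454]
jaw 0.5 [279.4 123.5] [0.5719428508200101, -0.31890779456436713, 0.27968693961867475] [-0.068220037861765, 0.6046463557732855, -0.83983307707677]
board 0.76 [278.1 150.7] [0.5720270374430504, -0.31889493629960086, 0.27970305800521844] [-0.06919709628945253, 0.6558184541806523, -0.7761525179810579]
```

View pics/w8c.png

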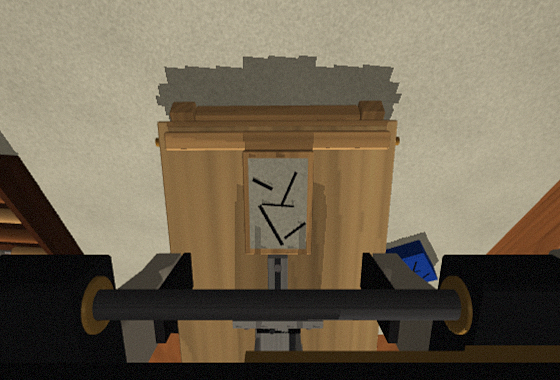

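The view shows the block lying on the board against the ledge (columns 244–312, rows 152–253), in line with the rail at column 278. Next I move up the slope to locate the wings.

```bash
python3 -m crank '[0,0,0,-50,0,0,1,0,0,0,-50,0,0,1,0,0,0,-50,0,0,1,0,0,0,-40,0,0,1,0,0,0,0,0,0,1]'>/dev/null; python3 -m crank '[0,0,0,0,0,0,1]'>/dev/null; python3 s.py; cat > wl.py <<'E'
from h import *
im=eyes.snapshot("wrist");cv2.imwrite("pics/w9.png",im);F=bframe()
for t,z in (("wings",.052),("jaw",0),("block",0)):
    for r in spotter.place_of("wrist",t)[:2]:
        o,d=ray("wrist",r["location"]);o=F.T@(o-B);d=F.T@d; print(t,round(r["p"],2),np.round(r["location"],1),((o+d*(z-o[2])/d[2])*1000).round(1))
E
python3 wl.py
```

```text
board frame [239.2   0.3 126.1] force [ 0.29  0.28 -0.36] tilt [-0.001 -0.     0.001] open 0.0876 grip 0.0 t 20.075
jaw 0.84 [277.2 104.9] [151.5   2.    0. ]
block 0.83 [417.7 140.1] [182.6 130.3   0. ]
```

```bash
python3 - <<'E'
from h import *
F=bframe();o=np.array([.5386,.0284,.4776]);d=np.array([.0049,-.0423,-1.054]);o=F.T@(o-B);d=F.T@d
print("w4 wings",((o+d*(.052-o[2])/d[2])*1000).round(1))
p=proj("wrist",B+F@np.array([.1995,0,.052]));print(p)
im=cv2.imread("pics/w9.png");x,y=p.astype(int);a=im[max(0,y-75):y+75,x-100:x+100];print(x-100,max(0,y-75));cv2.imwrite("pics/w9c.png",cv2.resize(a,None,fx=4,fy=4,interpolation=cv2.INTER_CUBIC))
E
python3 wl.py
```

```text
w4 wings [204.9   0.9  52. ]
[275.1437 167.2265]
175 92
wings 0.59 [274.8 169.7] [201.7  -0.5  52. ]
jaw 0.87 [274.7 105. ] [152.   -0.6   0. ]
```

View pics/w9c.png

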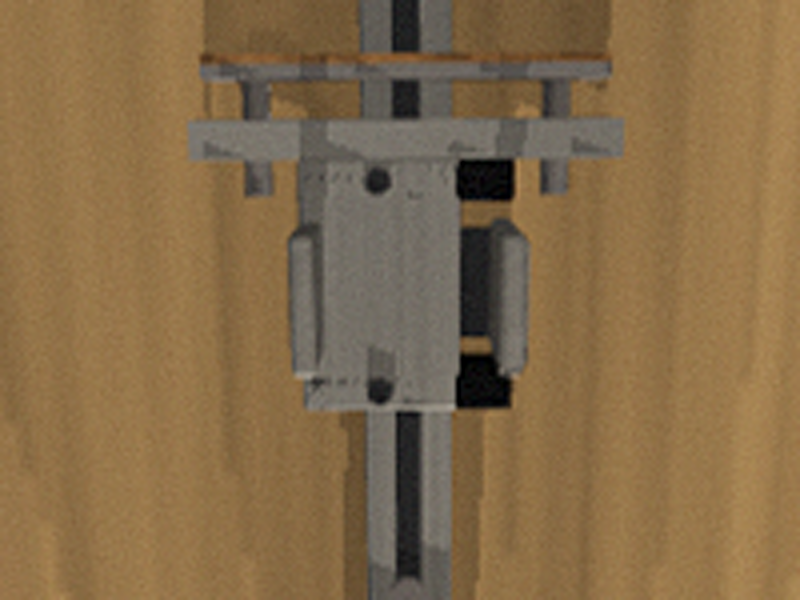

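The crop shows the two wings at crop columns 289–318 and 490–528, rows 230–375. Their middle is at full-picture pixel (277,168), which is board x ≈ 199.5 mm, y ≈ +1.2 mm. The sprung wing is on the +y side.

```bash
python3 -m crank '[0,0,0,40,-2,0,1,0,0,0,0,0,40,1,0,0,0,0,0,35,1,0,0,0,0,0,0,1,0,0,0,0,0,0,1]'>/dev/null; python3 s.py; python3 -m crank '[0,0,0,0,0,15,1,0,0,0,0,0,15,1,0,0,0,0,0,8,1,0,0,0,0,0,4,1,0,0,0,0,0,0,1]'>/dev/null; python3 s.py
```

```text
board frame [199.2  -2.5  52.8] force [-0.47 -0.17  0.74] tilt [0.001 0.001 0.   ] open 0.0875 grip 0.0 t 21.1
board frame [199.4  -2.    9.7] force [ 0.34  0.01 -0.64] tilt [-0.     0.     0.001] open 0.0879 grip 0.0 t 21.725
```

```bash
python3 -m crank '[0,0,0,0,0,5,1,0,0,0,0,0,0,1,0,0,0,0,0,0,0.55,0,0,0,0,0,0,0.55,0,0,0,0,0,0,0.55]'>/dev/null; python3 s.py; python3 -m crank '[0,0,0,0,0,0,0,0,0,0,0,0,0,0,0,0,0,0,0,0,0,0,0,0,0,0,0,0]'>/dev/null; python3 s.py
```

```text
board frame [199.4  -2.1   5. ] force [-0.26 -0.5   0.09] tilt [0.001 0.    0.001] open 0.063 grip 0.0 t 22.35
board frame [199.4  -3.1   4.8] force [-0.51 -4.8  -2.63] tilt [0.002 0.    0.001] open 0.039 grip 30.0690096616745 t 22.85
```

```bash
python3 -m crank '[0,0,0,0,-1,0,0,0,0,0,0,0,0,0]'>/dev/null; python3 s.py; python3 -m crank '[0,0,0,2,0,0,0,0,0,0,4,0,0,0,0,0,0,5,0,0,0,0,0,0,4,0,0,0,0,0,0,0,0,0,0]'>/dev/null; python3 s.py
```

```text
board frame [199.4  -3.1   4.8] force [-0.48 -2.41 -0.48] tilt [ 0.    -0.     0.001] open 0.0386 grip 30.066558122634888 t 23.1
board frame [183.4  -3.2   4.8] force [-3.46 -3.61 -3.3 ] tilt [0.001 0.001 0.002] open 0.0389 grip 30.045500993728638 t 23.725
```

```bash
python3 -m crank '[0,0,0,5,0,0,0,0,0,0,6,0,0,0,0,0,0,6,0,0,0,0,0,0,5,0,0,0,0,0,0,2,0,0,0]'>/dev/null; python3 -m crank '[0,0,0,0,0,0,0]'>/dev/null; python3 s.py; python3 wl.py; python3 -m crank '[0,0,0,4,0,0,0,0,0,0,3,0,0,0,0,0,0,2,0,0,0,0,0,0,0,0,0,0]'>/dev/null; python3 s.py
```

```text
board frame [159.6  -3.3   4.8] force [-0.91 -5.61 -2.9 ] tilt [0.001 0.    0.001] open 0.0383 grip 30.055022835731506 t 24.475
wings 0.62 [284.5 290.5] [160.8   1.1  52. ]
wings 0.51 [283.4  47.9] [58.8  0.2 52. ]
jaw 0.82 [278.6 170.7] [113.1  -1.3   0. ]
block 0.66 [282.8  46.7] [48.6  0.9  0. ]
block 0.63 [459.  215.7] [140.1 106.    0. ]
board frame [150.8  -3.3   4.8] force [-0.33 -4.15 -2.87] tilt [0.001 0.    0.001] open 0.0388 grip 30.058046579360962 t 25.175
```

```bash
python3 -m crank '[0,0,0,2,0,0,0,0,0,0,2,0,0,0,0,0,0,0,0,0,0]'>/dev/null; python3 s.py; python3 -m crank '[0,0,0,1,0,0,0,0,0,0,0,0,0,0]'>/dev/null; python3 s.py;  python3 -m crank '[0,0,0,1,0,0,0,0,0,0,0,0,0,0]'>/dev/null; python3 s.py;  python3 -m crank '[0,0,0,1,0,0,0,0,0,0,0,0,0,0]'>/dev/null; python3 s.py
```

```text
board frame [146.8  -3.3   4.8] force [-1.03 -5.25 -4.09] tilt [0.001 0.    0.001] open 0.0391 grip 30.059861540794373 t 25.55
board frame [146.   -3.4   4.8] force [ 0.2  -5.71 -3.86] tilt [0.001 0.    0.001] open 0.0386 grip 30.06283789873123 t 25.8
board frame [145.   -3.4   4.8] force [ 0.23 -5.45 -2.65] tilt [0.001 0.    0.001] open 0.0385 grip 30.063729286193848 t 26.05
board frame [144.   -3.4   4.8] force [-0.07 -5.   -2.45] tilt [0.001 0.    0.001] open 0.039 grip 30.06359338760376 t 26.3
```

```bash
python3 -m crank '[0,0,0,0.5,0,0,0]'>/dev/null; python3 s.py|cut -c1-60; python3 -m crank '[0,0,0,0.5,0,0,0]'>/dev/null; python3 s.py|cut -c1-60;  python3 -m crank '[0,0,0,0.5,0,0,0]'>/dev/null; python3 s.py|cut -c1-60;  python3 -m crank '[0,0,0,0.5,0,0,0]'>/dev/null; python3 s.py|cut -c1-60; python3 -m crank '[0,0,0,0,0,0,0]'>/dev/null; python3 s.py|cut -c1-60;
```

```text
board frame [143.6  -3.4   4.8] force [ 0.21 -5.34 -3.87] ti
board frame [143.1  -3.4   4.8] force [ 0.59 -5.24 -3.65] ti
board frame [142.6  -3.4   4.8] force [ 0.82 -4.97 -2.81] ti
board frame [142.4  -3.4   4.8] force [ 2.96 -5.13 -2.16] ti
board frame [142.4  -3.4   4.8] force [ 2.58 -5.41 -1.13] ti
```

```bash
for k in 1; do python3 -m crank '[0,0,0,0.7,0,0,0]'>/dev/null; python3 s.py|cut -c1-60; python3 -m crank '[0,0,0,0.7,0,0,0]'>/dev/null; python3 s.py|cut -c1-60;  python3 -m crank '[0,0,0,0.6,0,0,0]'>/dev/null; python3 s.py|cut -c1-60; python3 -m crank '[0,0,0,0,0,0,0]'>/dev/null; python3 s.py|cut -c1-60; done
```

```text
board frame [141.9  -3.4   4.8] force [ 3.03 -4.1  -2.61] ti
board frame [141.3  -3.4   4.8] force [ 2.79 -5.88 -2.67] ti
board frame [140.8  -3.4   4.8] force [ 3.24 -4.46 -2.46] ti
board frame [140.7  -3.4   4.8] force [ 3.28 -4.34 -1.8 ] ti
```

```bash
python3 -m crank '[0,0,0,0.6,0,0,0]'>/dev/null; python3 s.py|cut -c1-60; python3 -m crank '[0,0,0,0.6,0,0,0]'>/dev/null; python3 s.py|cut -c1-60;  python3 -m crank '[0,0,0,0.6,0,0,0]'>/dev/null; python3 s.py|cut -c1-60; python3 -m crank '[0,0,0,0,0,0,0,0,0,0,0,0,0,0]'>/dev/null; python3 s.py|cut -c1-60; python3 wl.py
```

```text
board frame [140.3  -3.4   4.8] force [ 3.27 -4.76 -1.67] ti
board frame [139.8  -3.4   4.8] force [ 4.59 -5.62 -1.12] ti
board frame [139.3  -3.4   4.8] force [ 4.33 -5.31 -0.97] ti
board frame [139.2  -3.4   4.8] force [ 4.02 -4.13 -1.7 ] ti
wings 0.76 [281.1 291.5] [140.8  -0.5  52. ]
jaw 0.9 [282.9 167. ] [90.6  1.   0. ]
block 0.68 [458.2 230.4] [128.9 106.8   0. ]
```

```bash
python3 -m crank '[0,0,0,0,0,0,0.5,0,0,0,0,0,0,0.6,0,0,0,0,0,0,1,0,0,0,0,0,0,1,0,0,0,0,0,0,1]'>/dev/null; python3 s.py; python3 -m crank '[0,0,0,0,0,0,1,0,0,0,0,0,0,1,0,0,0,0,0,-10,1,0,0,0,0,0,-30,1,0,0,0,0,0,-40,1]'>/dev/null; python3 s.py; python3 -m crank '[0,0,0,0,0,-45,1,0,0,0,-30,0,0,1,0,0,0,-30,0,0,1,0,0,0,0,0,0,1,0,0,0,0,0,0,1]'>/dev/null; python3 s.py; python3 wl.py
python3 - <<'E'
from h import *
F=bframe();print("TL of block top end",[proj("wrist",B+F@np.array(q)).round(1) for q in ([.096,0,.024],[.0925,0,.027],[.0925,.042,.027],[0.0965,.042,.027])])
im=cv2.imread("pics/w9.png");p=proj("wrist",B+F@np.array([.096,0,.024])).astype(int);print(p)
a=cv2.cvtColor(im,6)[max(0,p[1]-30):p[1]+30:1,p[0]-20].tolist();print(a)
E
```

```text
board frame [138.3  -3.1   5. ] force [-0.16 -0.17  0.09] tilt [0.001 0.    0.001] open 0.0765 grip 0.0 t 28.875
board frame [138.7  -2.6  85.7] force [ 0.37 -0.6   0.22] tilt [-0.001 -0.     0.001] open 0.0874 grip 0.0 t 29.5
board frame [198.4  -2.9 130.1] force [-1.03 -0.52  0.67] tilt [0.    0.    0.001] open 0.0877 grip 0.0 t 30.125
wings 0.8 [280.1 141.3] [139.6   0.9  52. ]
jaw 0.81 [278.4  79.6] [89.8 -0.1  0. ]
block 0.8 [282.1  31.1] [51.5  3.1  0. ]
block 0.79 [419.2 167. ] [167.1 132.9   0. ]
TL of block top end [array([278.7,  84.5]), array([278.7,  79.5]), array([330.9,  79.3]), array([330.7,  84.6])]
[278  84]
[97, 104, 109, 104, 105, 103, 88, 95, 97, 104, 103, 97, 96, 97, 100, 98, 97, 99, 97, 99, 99, 102, 91, 81, 87, 84, 85, 82, 85, 87, 74, 72, 74, 78, 81, 86, 72, 55, 46, 78, 94, 85, 87, 89, 90, 96, 97, 93, 96, 92, 90, 90, 99, 74, 78, 86, 92, 85, 85, 90]
```

The clamp is released. To check the pad's compression, I'll repeat the earlier view at the same offset from the clamp and template-match the jaw bar against the pad plate.

```bash
cp pics/w9.png pics/tmp.png; python3 -m crank '[0,0,0,19.5,3,4,1,0,0,0,0,0,0,1,0,0,0,0,0,0,1]'>/dev/null; python3 s.py; cat > m.py <<'E'
from h import *
im=eyes.snapshot("wrist");cv2.imwrite("pics/w10.png",im)
old=cv2.imread("pics/w9c.png");old=cv2.resize(old,None,fx=.5,fy=.5,interpolation=cv2.INTER_AREA)  # 2x scale
new=cv2.resize(im,None,fx=2,fy=2,interpolation=cv2.INTER_CUBIC)[2*92-60:2*92+300+60,2*175-40:2*175+400+40]
g=lambda a:cv2.cvtColor(a,6)
for n,(x0,x1,y0,y1) in dict(pad=(96,310,24,42),bar=(90,316,55,84),wings=(140,268,112,192)).items():
    t=g(old)[y0:y1,x0:x1];R=cv2.matchTemplate(g(new),t,5);_,v,_,l=cv2.minMaxLoc(R)
    a=R[max(l[1]-1,0):l[1]+2,l[0]];s=(a[0]-a[2])/(2*(a[0]-2*a[1]+a[2])) if len(a)==3 else 0
    print(n,round(v,2),"shift px",(l[0]-x0-40)/2,round((l[1]+s-y0-60)/2,2))
E
python3 m.py
```

```text
board frame [178.4   0.1 125.7] force [ 0.01 -0.09  0.32] tilt [-0.    -0.     0.002] open 0.0877 grip 0.0 t 30.7
pad 0.51 shift px 0.0 4.79
bar 0.88 shift px 0.0 0.67
wings 0.98 shift px 0.0 0.58
```

Relative to the bar, the pad plate has moved 4.1 px, about 3.4 mm, which is half its travel. I'm handing the job in.

```bash
python3 -c "
from plant import ctrl
print(ctrl.close_job())"
```

```text
the job is handed in; nothing more can be done
None
```

The job is handed in at about 31 s: the small block lies on the easel against the ledge and in line with the clamp, and the clamp is locked with its pad pushed in about 3.4 of 7 mm, measured from the wrist picture.

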